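# Feed a pack carrier past the spring stop

### The arm

A 6-joint arm with a two-finger parallel gripper is mounted at the origin on the work surface. World frame = base frame: x ahead of the robot, y to its left, z up, the work surface at z = 0. Lengths are in m, angles in rad, forces in N, time in s.
With the tool pointing down it reaches from about 0.25 to 0.85 m from the base axis. Payload 12.5 kg.
Tool frame: the origin (TCP) lies at the very end of the fingers, on their centre line; the grasp point (between the pads) lies 19 mm behind it; z points along the fingers, y is the line along which they close (so a half turn about z gives the same grasp; the last joint's range is limited). The gripper opens to 93 mm and grips with 3 to 60 N. Pads are 15 mm wide; open, the fingers measure 128 mm over their backs; the gripper's body (75 mm by 188 mm) begins 65 mm behind the grasp point.
Start: joints at [1.253, 0.351, 1.652, -0, 1.139, -0.085], TCP at [0.127, 0.535, 0.193] pointing down, gripper open.
Joint ranges: [-2.75, 2.75], [-0.79, 2.1], [0.01, 2.65], [-1.57, 4.71], [0.07, 3.14], [-2.87, 2.87]. Speed limits (rad/s): [2.22, 2.22, 2.79, 3.14, 3.14, 3.14].

### API

Orientations are given as a unit quaternion [w, x, y, z].
In Python, from bench import sensors, snapshot, camera_info, robot, finder gives the robot as it stands. The module is installed in compiled form; this text tells all that it offers.
- The arm moves only by the tool arm_command, never from a script. Its argument "steps" is a list of rows, each an object with "dr": the turn, a rotation vector about the tool's x, y, z in rad, a list of three; "offset": the shift along the tool's x, y, z in m, a list of three; "hand": the closure, from 0 (fully open) to 1 (shut). In form: [{"dr": [wx, wy, wz], "offset": [x, y, z], "hand": hand}, ...]. A call has 1 to 10 rows; each row shifts and turns the commanded pose from where the row before left it, along the tool's axes as they then stand; what a row does not reach is not made up. A row lasts 1/12 s, in which the tool goes at most 41.7 mm and 7.16 degrees, less where a joint would pass 70% of its speed; a pose out of reach is approached as far as the arm can. A call with a gripper value outside its range is refused whole. The fingers move at their own pace and stop on an object; "force" is the grip in N (left out, the last holds). Time passes only in rows, so rows that do not move let the fingers close. It gives the time, the measured TCP pose, the force, the opening and the grip force at its end, in the units of the state.
- sensors.sense(): the state, without advancing time (a new reading comes with each control period).
- snapshot(name): name is "side" or "top" or "wrist"; returns the picture (400x640x3 uint8, red, green, blue); there is no depth.
- camera_info(name): a dict with "camera_matrix" (3x3 intrinsics, pixels), "distortion" ([k1, k2, p1, p2, k3] as OpenCV has them; the pictures are not rectified), "view" (4x4, takes a point from world to camera coordinates). Camera axes: x right, y down, z forward; pixel columns grow to the right and rows downward; lengths in m; the calibration is good to about 2 mm. A picture is of the moment at which its call begins: read the wrist's pose just before it. camera_info takes no time and is no camera call; for the wrist camera it gives the pose at the moment of the call.
- robot.close_job(): hands the job in; it is judged then, once.
Trained networks look in the newest picture that a camera, given by its name, has taken for a name from the list of things; names that differ only in an ending like _2 or _b are one class to them, and where a whole thing is asked for, a point or a joint stands for the part that bears it (a point fixed in the world has none). Each returns a list of dicts, best first, with "conf" (0 to 1); they miss things now and then, are a little off and sometimes report something else, mostly with a low value. They report only what shows in the picture. A call takes as long as a camera call. They do not tell look-alikes from the thing itself.
- finder.recognise(camera, query): "xyz" ([x, y, z] in m, in world coordinates, good to about 4 mm: the middle of the surface that is visible of it).
- finder.regions_of(camera, query): "mask" (400x640 bool, what is visible of it).
The state is a dict: "t": time; "joints": joint angles; "qvel": joint speeds; "tau": joint torques, N m; "ee_pos": TCP position; "orientation": TCP orientation; "contact_force": force on the tool from outside, world axes, zero at the start; "moment": the same for the moment, N m; "grip_width": finger opening in m; "gripper_force": force on a finger pad.
Only numpy, scipy, OpenCV 4.12 (cv2) and the standard library are available. Lean on these libraries where they do the work, as an engineer would, in place of code of your own. Each camera call takes 0.05 s, during which the arm holds its last target. There are 200 camera calls.

### The job

Press the red release bar beside the feed track fully down with a fingertip and, without letting it up, push the carrier by its blue lug along the track until the whole carrier has gone past the red stop onto the black wrapping plate. Then let go of the bar so that the stop springs fully up behind the carrier, and move clear. Only touch and push: do not lift the carrier, and leave the loose pack, the stack of paper trays and the spatula where they are.

Things in the scene. Friction and masses are not known exactly. Their poses are not given: they have to be found in the camera images.
- track: Fixed steel feed track, 322 mm long (its y, -172 to +150 mm). Origin on the table under the red stop, on the channel's centre line; z up; the carrier travels along its +y. Deck at z = 22 mm; the carrier's flanges run under lipped rails 12 mm high; 18 mm high end stops at y = -164 and +141 mm. Black wrapping plate: deck at y > 11 mm. Ledge with the release bar on the +x side, 20 mm high.
- release_bar (a joint): Vertical spring plunger: the red release bar and the red stop move as one. 0 = up, grows as pressed, 0.014 m = fully down. About 3 N moves it off, about 8.6 N takes it fully down; let go, it springs back to 0. The stop blocks the carrier unless it is more than 7 mm down.
- bar_top (a point): Centre of the top of the red release bar, a straight bar 28 mm wide, 270 mm long, parallel to the track on its +x side (84 mm from the channel's centre line; track y from -151 to +119 mm). Top 40 mm above the table when up, 26 mm when fully down; the point moves with it. A fingertip can slide along it while holding it down.
- stop_top (a point): Centre of the top of the red stop, a block 16 mm (across) by 10 mm (along) on the channel's centre line at the track's y = 0. Top 40 mm above the table (18 mm above the deck) when up, 26 mm when the bar is fully down; the point moves with it.
- carrier: Wooden carrier with a rice cake pack fixed on it, 0.4 to 0.85 kg, 90 (x, 104 at its flanges) x 110 (y) mm, 49 mm high; slides easily in the rails, its y along the track's. Origin: centre of its underside, on the deck. Hollow below: the stop would spring up into it if let up part-way. Starts wholly before the stop; is past it when its origin is over 60 mm beyond the stop; the end stop halts it at 86 mm.
- lug_back (a point): Centre of the rear face (towards track -y, the face to push) of the carrier's blue lug: upright plate 40 mm wide across the track, 8 mm thick, 30 mm high, over the release bar; lower edge 4 mm above the raised bar, top 52 mm above the deck. The point is 84 mm to +x and 20 mm to +y of the carrier's origin, 37 mm above the deck.
- pack_mid (a point): Centre of the loose pack, 66 x 92 x 23 mm, white paper tray with a white-topped green rice cake: leave alone.
- stack_mid (a point): Centre of the stack of white paper trays, 66 x 92 x 66 mm: leave alone.
- spatula: A spatula about 280 mm long, lying on the table, lying roughly along y: leave alone.
Mind the look-alikes: they are no part of the job. There is more than one size of the carrier; the one meant has the size given above.

How it is judged:
By the outcome, as a careful person would: the job done as asked, in the order asked, and still so for the second after the job is handed in, with the robot touching nothing.
It also fails if it takes over 42 s, if anything falls off the work surface, if the arm or the gripper's body presses on something with over 40 N, if the wrist force passes 120 N, or if a joint passes its speed limit or range.

## Working session

There is one attempt and no reset: what is moved stays moved. The work goes in short steps, Python scripts to look and compute and a tool call to move; the robot and the scene stay as the last step left them, time stands still between calls to the robot, and variables do not carry over. Pictures are saved under pics/ and viewed, at most 10 in all, crops included, and the job is handed in when it is done.

Besides the shell and the picture viewer there is one more tool, called after "Request:" by a JSON object that holds its "op" and its "data". arm_command: Moves the arm, as the interface text tells. Its arguments: {"type":"object","properties":{"steps":{"type":"array"},"force":{"type":"number"}},"required":["steps"]}

```bash
mkdir -p pics
python3 - <<'E'
from bench import sensors,snapshot,camera_info,robot,finder
import cv2,numpy as np
s=sensors.sense();print(s['t'],s['ee_pos'],s['orientation'],s['contact_force'])
for c in("top","side"):
    im=snapshot(c);cv2.imwrite(f"pics/{c}0.png",im[:,:,::-1])
    for q in("release_bar","stop_top","carrier","lug_back","track"):
        for r in finder.recognise(c,q)[:3]:print(c,q,np.round(r['xyz'],3),round(r['conf'],2))
print(sensors.sense()['t'])
E
```

```text
0.0 [0.12673489 0.53480608 0.19200329] [-1.23956811e-04  1.16129052e-01  9.93233960e-01 -5.73935216e-04] [0.64926356 0.21383756 0.32255766]
top release_bar [ 0.552 -0.064  0.043] 0.57
top stop_top [ 0.548 -0.071  0.037] 0.81
top stop_top [ 0.513 -0.359  0.026] 0.69
top carrier [ 0.49  -0.16   0.069] 0.98
top carrier [ 0.78  -0.256  0.052] 0.65
top carrier [ 0.211 -0.332  0.05 ] 0.58
top lug_back [ 0.205 -0.332  0.048] 0.94
top lug_back [ 0.489 -0.162  0.07 ] 0.87
top lug_back [ 0.781 -0.258  0.053] 0.68
top track [ 0.49  -0.041  0.025] 0.73
side release_bar [ 0.554 -0.075  0.039] 0.63
side stop_top [ 0.547 -0.074  0.04 ] 0.98
side carrier [ 0.203 -0.351  0.053] 0.77
side carrier [ 0.49  -0.181  0.059] 0.71
side carrier [ 0.774 -0.281  0.052] 0.65
side lug_back [ 0.485 -0.174  0.058] 0.93
side lug_back [ 0.774 -0.282  0.05 ] 0.93
side lug_back [ 0.201 -0.35   0.052] 0.76
side track [ 0.48  -0.059  0.026] 0.76
0.6
```

View pics/top0.png

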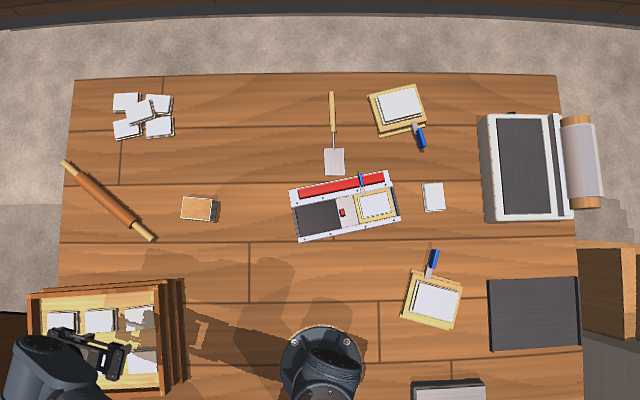

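View pics/side0.png

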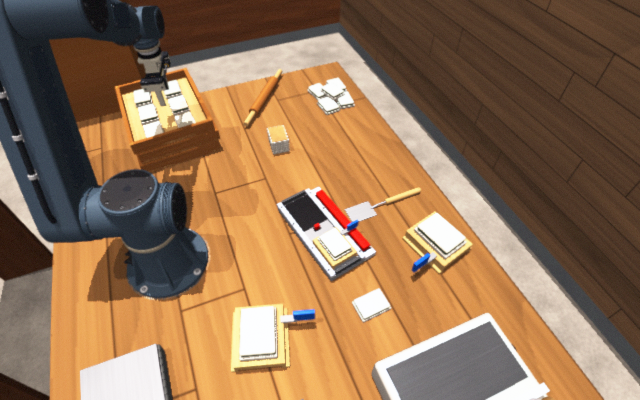

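The side and top views agree. The track's carrier is at top px (375,205), with the blue lug at (361,180) over the red bar and the stop at (342,212). The two look-alike carriers lie off the track, and the spatula blade is near (334,160), just outside the bar.

```bash
cat > h.py <<'E'
from bench import sensors,snapshot,camera_info,robot,finder
import cv2,numpy as np
def proj(info,px,z):
    K=np.array(info['camera_matrix']);V=np.array(info['view']);d=np.array(info['distortion'])
    n=cv2.undistortPoints(np.float64(px).reshape(-1,1,2),K,d).reshape(-1,2)
    R=V[:3,:3];o=-R.T@V[:3,3];D=np.c_[n,np.ones(len(n))]@R
    return o+D*((z-o[2])/D[:,2])[:,None]
def colour(im,which):
    h=cv2.cvtColor(im,cv2.COLOR_RGB2HSV);H,S,V=[h[...,i] for i in range(3)]
    m=(((H<6)|(H>174)) if which=='red' else ((H>100)&(H<125)))&(S>(190 if which=='red' else 150))&(V>70)
    n,l,st,c=cv2.connectedComponentsWithStats(m.astype(np.uint8))
    return [(st[i,4],c[i],np.argwhere(l==i)[:,::-1]) for i in range(1,n) if st[i,4]>8]
E
cat > m.py <<'E'
from h import *
import sys
for c in sys.argv[1:]:
    info=camera_info(c);im=snapshot(c)
    for w,z in(('red',.04),('blue',.074)):
        for a,ce,px in colour(im,w):
            P=proj(info,px,z)[:,:2];r=cv2.minAreaRect((P*1000).astype(np.float32))
            print(c,w,a,np.round(ce),np.round(P.mean(0),3),'rect',np.round(r[0]),np.round(r[1]),round(r[2],1))
E
python3 m.py top side
```

```text
top red 160 [373. 178.] [ 0.573 -0.168] rect [ 572. -168.] [27. 64.] 11.7
top red 80 [343. 182.] [ 0.563 -0.075] rect [563. -58.] [ 16. 128.] 4.1
top red 97 [330. 191.] [ 0.535 -0.034] rect [534. -31.] [  5. 183.] 11.2
top red 13 [342. 212.] [ 0.469 -0.07 ] rect [469. -70.] [16. 10.] 12.8
top blue 108 [421. 138.] [ 0.691 -0.315] rect [ 692. -315.] [63. 21.] 13.1
top blue 34 [361. 179.] [ 0.565 -0.126] rect [ 565. -126.] [38.  7.] 12.1
top blue 120 [433. 258.] [ 0.326 -0.334] rect [ 325. -334.] [21. 55.] 72.9
side red 372 [333. 208.] [ 0.543 -0.031] rect [543. -29.] [ 32. 173.] 10.9
side red 25 [316. 226.] [ 0.467 -0.076] rect [466. -76.] [23. 13.] 67.9
side red 219 [359. 239.] [ 0.571 -0.172] rect [ 571. -172.] [32. 81.] 11.6
side blue 57 [352. 225.] [ 0.562 -0.137] rect [ 562. -137.] [42. 18.] 15.9
side blue 124 [421. 262.] [ 0.688 -0.33 ] rect [ 688. -330.] [73. 20.] 14.5
side blue 169 [304. 315.] [ 0.321 -0.349] rect [ 321. -349.] [24. 50.] 70.0
```

Request:
{"op": "arm_command", "data": {"steps": [{"dr": [0,0,-0.11],"offset": [0,0,0],"hand": 1},{"dr": [0,0,-0.11],"offset": [0,0,0],"hand": 1},{"dr": [0,0,-0.11],"offset": [0,0,0],"hand": 1},{"dr": [0,0,-0.108],"offset": [0,0,0],"hand": 1},{"dr": [0,0,0],"offset": [-0.011,-0.029,0],"hand": 1},{"dr": [0,0,0],"offset": [-0.011,-0.029,0],"hand": 1},{"dr": [0,0,0],"offset": [-0.011,-0.029,0],"hand": 1},{"dr": [0,0,0],"offset": [-0.011,-0.029,0],"hand": 1},{"dr": [0,0,0],"offset": [-0.011,-0.029,0],"hand": 1},{"dr": [0,0,0],"offset": [-0.011,-0.029,0],"hand": 1}], "force": 20}}

```text
t: 1.53
ee_pos: [0.2274, 0.377, 0.1926]
orientation: [0.0, -0.103, 0.995, 0.0]
contact_force: [-0.4, -0.0, -0.1]
grip_width: 0.0307
gripper_force: 0.0
```

Request:
{"op": "arm_command", "data": {"steps": [{"dr": [0,0,0],"offset": [-0.011,-0.029,0],"hand": 1},{"dr": [0,0,0],"offset": [-0.011,-0.029,0],"hand": 1},{"dr": [0,0,0],"offset": [-0.011,-0.029,0],"hand": 1},{"dr": [0,0,0],"offset": [-0.011,-0.029,0],"hand": 1},{"dr": [0,0,0],"offset": [-0.011,-0.029,0],"hand": 1},{"dr": [0,0,0],"offset": [-0.011,-0.029,0],"hand": 1},{"dr": [0,0,0],"offset": [-0.011,-0.029,0],"hand": 1},{"dr": [0,0,0],"offset": [-0.011,-0.029,0],"hand": 1},{"dr": [0,0,0],"offset": [-0.011,-0.029,0],"hand": 1},{"dr": [0,0,0],"offset": [-0.011,-0.029,0],"hand": 1}]}}

```text
t: 2.37
ee_pos: [0.3944, 0.1153, 0.1927]
orientation: [0.0, -0.102, 0.995, 0.0]
contact_force: [0.5, 0.5, -1.1]
grip_width: 0.0004
gripper_force: 0.0
```

Request:
{"op": "arm_command", "data": {"steps": [{"dr": [0,0,0],"offset": [-0.011,-0.029,0],"hand": 1},{"dr": [0,0,0],"offset": [-0.011,-0.029,0],"hand": 1},{"dr": [0,0,0],"offset": [-0.011,-0.029,0],"hand": 1},{"dr": [0,0,0],"offset": [-0.011,-0.029,0],"hand": 1},{"dr": [0,0,0],"offset": [-0.011,-0.029,0],"hand": 1},{"dr": [0,0,0],"offset": [-0.011,-0.029,0],"hand": 1},{"dr": [0,0,0],"offset": [-0.011,-0.029,0],"hand": 1},{"dr": [0,0,0],"offset": [-0.011,-0.029,0],"hand": 1},{"dr": [0,0,0],"offset": [0,0,0],"hand": 1},{"dr": [0,0,0],"offset": [0,0,0],"hand": 1}]}}

```text
t: 3.2
ee_pos: [0.5273, -0.0934, 0.1921]
orientation: [-0.0, -0.101, 0.995, 0.0]
contact_force: [-0.4, 1.2, 1.1]
grip_width: 0.0005
gripper_force: 0.0
```

Request:
{"op": "arm_command", "data": {"steps": [{"dr": [0,0,0],"offset": [-0.0105,-0.027,0],"hand": 1},{"dr": [0,0,0],"offset": [-0.0105,-0.027,0],"hand": 1},{"dr": [0,0,0],"offset": [-0.0105,-0.027,0],"hand": 1},{"dr": [0,0,0],"offset": [0,0,0.02],"hand": 1},{"dr": [0,0,0],"offset": [0,0,0.02],"hand": 1},{"dr": [0,0,0],"offset": [0,0,0],"hand": 1}]}}

```text
t: 3.7
ee_pos: [0.5724, -0.1639, 0.1491]
orientation: [-0.003, -0.103, 0.995, 0.001]
contact_force: [0.0, 0.4, -2.0]
grip_width: 0.0004
gripper_force: 0.0
```

```bash
python3 m.py wrist top
python3 - <<'E'
from h import *
print(sensors.sense()['ee_pos'])
cv2.imwrite("pics/w1.png",snapshot("wrist")[:,:,::-1])
E
```

```text
wrist red 208 [429. 110.] [ 0.47  -0.076] rect [471. -76.] [17. 14.] 9.3
wrist red 1800 [315. 189.] [ 0.571 -0.169] rect [ 572. -168.] [29. 72.] 11.8
wrist red 4477 [448. 191.] [ 0.545 -0.033] rect [544. -32.] [ 28. 180.] 11.2
wrist blue 303 [357. 198.] [ 0.564 -0.131] rect [ 564. -131.] [40.  7.] 11.1
wrist blue 877 [150. 263.] [ 0.671 -0.315] rect [ 669. -318.] [35. 33.] 14.8
top red 92 [341. 183.] [ 0.56  -0.069] rect [559. -58.] [16. 96.] 6.5
top red 87 [327. 192.] [ 0.533 -0.025] rect [532. -22.] [  5. 164.] 11.4
top red 15 [342. 212.] [ 0.469 -0.069] rect [468. -68.] [ 9. 15.] 89.2
top blue 127 [433. 258.] [ 0.326 -0.334] rect [ 325. -334.] [21. 55.] 72.9
[ 0.5740583  -0.16437809  0.15271688]
```

View pics/w1.png

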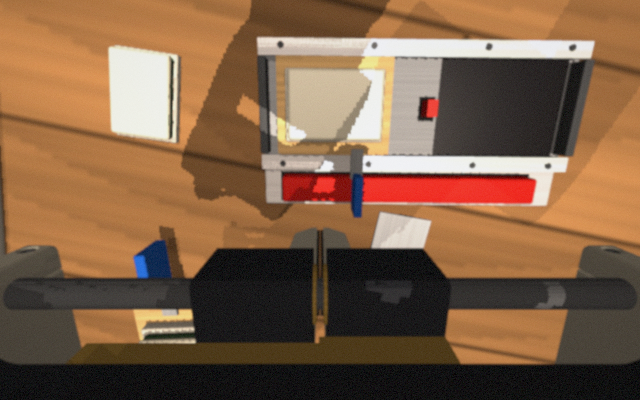

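The wrist view shows the closed fingertip over the bar's rear part. The lug is at (357,198) just ahead along the track, the bar is at rows 175–203, and the stop is at (429,108). All of this matches the layout, so I'm descending.

Request:
{"op": "arm_command", "data": {"steps": [{"dr": [0,0,0],"offset": [0.001,-0.002,0.02],"hand": 1},{"dr": [0,0,0],"offset": [0.001,0,0.025],"hand": 1},{"dr": [0,0,0],"offset": [0,0,0.025],"hand": 1},{"dr": [0,0,0],"offset": [0,0,0.025],"hand": 1},{"dr": [0,0,0],"offset": [0,0,0.01],"hand": 1},{"dr": [0,0,0],"offset": [0,0,0],"hand": 1},{"dr": [0,0,0],"offset": [0,0,0],"hand": 1}]}}

```text
t: 4.43
ee_pos: [0.5736, -0.1677, 0.0489]
orientation: [0.001, -0.103, 0.995, -0.0]
contact_force: [-0.2, 0.2, -0.5]
grip_width: 0.0006
gripper_force: 0.0
```

Request:
{"op": "arm_command", "data": {"steps": [{"dr": [0,0,0],"offset": [0,0,0.005],"hand": 1},{"dr": [0,0,0],"offset": [0,0,0.005],"hand": 1},{"dr": [0,0,0],"offset": [0,0,0.004],"hand": 1},{"dr": [0,0,0],"offset": [0,0,0.004],"hand": 1},{"dr": [0,0,0],"offset": [0,0,0.003],"hand": 1},{"dr": [0,0,0],"offset": [0,0,0],"hand": 1},{"dr": [0,0,0],"offset": [0,0,0],"hand": 1}]}}

```text
t: 5.02
ee_pos: [0.5729, -0.1677, 0.0264]
orientation: [-0.0, -0.102, 0.995, 0.0]
contact_force: [0.4, 0.2, -0.5]
grip_width: 0.0005
gripper_force: 0.0
```

Run:
```python
from h import *
s=sensors.sense();print(s['ee_pos'],s['contact_force'],s['moment'],s['tau'])
w=snapshot("wrist");d=snapshot("side")[160:290,250:430]
cv2.imwrite("pics/w2.png",w[:,:,::-1]);cv2.imwrite("pics/s2.png",cv2.resize(d,None,fx=4,fy=4,interpolation=cv2.INTER_CUBIC)[:,:,::-1])
s=sensors.sense();print(s['ee_pos'],s['contact_force'])
```

```text
[ 0.57286496 -0.16769572  0.02639236] [ 0.44940713  0.20091651 -0.45730078] [0.03554178 0.01577773 0.03890936] [-4.03146923e-04 -5.92066741e+01 -2.24639565e+01 -4.10829904e-02
  3.26667039e-02  2.68961548e-04]
[ 0.57306551 -0.16774714  0.02669461] [-0.31773184 -0.07962052 -0.49755781]
```

View pics/w2.png

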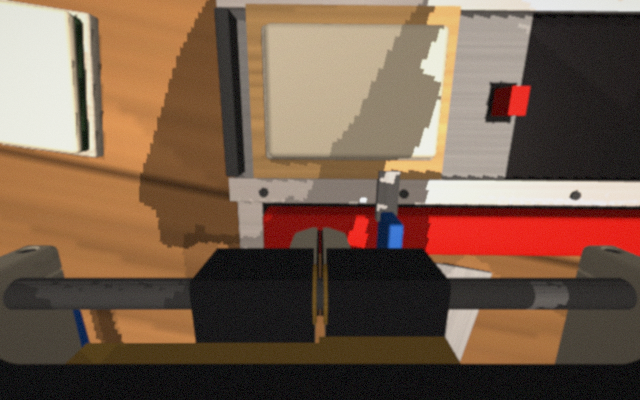

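View pics/s2.png

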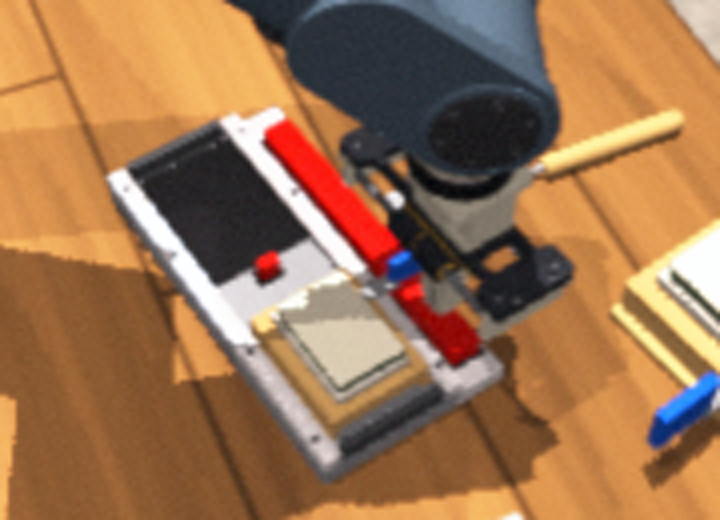

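The wrist view shows the stop at (518,100) and the fingertips at (320,232) next to the bar's outer edge. I can't tell from this whether the bar is pressed, so I'll check numerically.

Run:
```python
from h import *
s=sensors.sense();e=np.array(s['ee_pos'])
for c in("wrist","side"):
    i=camera_info(c);V=np.array(i['view']);pj=lambda p:cv2.projectPoints(np.float64(p).reshape(-1,1,3),cv2.Rodrigues(V[:3,:3])[0],V[:3,3],np.array(i['camera_matrix']),np.array(i['distortion']))[0].reshape(-1,2).round(1)
    print(c,'tcp',pj(e),'stop up/down',pj([[.4695,-.0715,.04],[.4695,-.0715,.026]]))
    im=snapshot(c)
    for a,ce,px in colour(im,'red'):
        print(a,ce.round(1),px.min(0),px.max(0),*[np.round(proj(i,[ce],z)[0],4) for z in(.04,.026)])
```

```text
wrist tcp [[320.  226.4]] stop up/down [[521.   99.9]
 [506.1 101.5]]
906 [511.8 100.4] [493  85] [529 115] [ 0.4708 -0.0766  0.04  ] [ 0.4681 -0.0683  0.026 ]
3496 [320.1 223.9] [264 206] [377 248] [ 0.5667 -0.169   0.04  ] [ 0.5715 -0.168   0.026 ]
10359 [518.3 230.3] [398 208] [639 255] [ 0.5449 -0.0435  0.04  ] [ 0.548  -0.0327  0.026 ]
side tcp [[358.8 240. ]] stop up/down [[316.6 224.6]
 [316.7 227.1]]
382 [333.  208.5] [317 190] [350 228] [ 0.5436 -0.0315  0.04  ] [ 0.5483 -0.0216  0.026 ]
27 [316.3 225.9] [314 223] [318 229] [ 0.4666 -0.0757  0.04  ] [ 0.4702 -0.0665  0.026 ]
179 [359.3 240.5] [348 229] [369 250] [ 0.5688 -0.1776  0.04  ] [ 0.5739 -0.1697  0.026 ]
```

There's no contact force and the bar and stop look unmoved, so the tip is probably a bit higher than the TCP reading says. I'll keep descending in small steps and watch the force.

Request:
{"op": "arm_command", "data": {"steps": [{"dr": [0,0,0],"offset": [0,0,0.002],"hand": 1},{"dr": [0,0,0],"offset": [0,0,0.002],"hand": 1},{"dr": [0,0,0],"offset": [0,0,0],"hand": 1}]}}

```text
t: 5.47
ee_pos: [0.5727, -0.1677, 0.0221]
orientation: [-0.0, -0.102, 0.995, 0.0]
contact_force: [0.0, -0.1, -0.4]
grip_width: 0.0005
gripper_force: 0.0
```

Run:
```python
from h import *
w=snapshot("wrist");cv2.imwrite("pics/w3.png",cv2.resize(w[60:270,230:550],None,fx=2.5,fy=2.5,interpolation=cv2.INTER_CUBIC)[:,:,::-1])
i=camera_info("wrist")
for a,ce,px in colour(w,'red'): print(a,ce.round(1),px.min(0),px.max(0))
```

```text
967 [516.2 100.5] [496  85] [535 116]
3359 [319.5 225.3] [263 208] [377 248]
10303 [518.1 232.7] [400 210] [639 258]
```

View pics/w3.png

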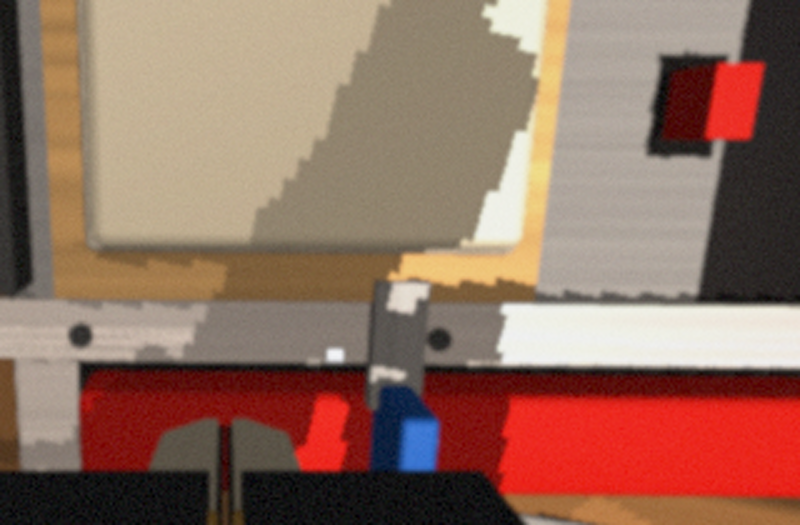

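Run:
```python
from h import *
s=sensors.sense();e=np.array(s['ee_pos']);v=np.array([.979,.204,0]);u=np.array([-.204,.979,0])
print(e)
i=camera_info("wrist");V=np.array(i['view']);pj=lambda p:cv2.projectPoints(np.float64(p).reshape(-1,1,3),cv2.Rodrigues(V[:3,:3])[0],V[:3,3],np.array(i['camera_matrix']),np.array(i['distortion']))[0].reshape(-1,2).round(1)
print('cam',-V[:3,:3].T@V[:3,3], 'axis',V[2,:3])
for d in(0,.01,.02,.03,.04): print(d,[pj(e+np.array([0,0,d])-f*v+g*u)[0] for f,g in((0,0),(.0075,0),(.0075,.0175))])
```

```text
[ 0.57272766 -0.16763194  0.02222137]
cam [ 0.505057   -0.18172196  0.21405905] axis [ 0.24687373  0.05010252 -0.96775157]
0 [array([320. , 226.3]), array([320. , 215.9]), array([345.6, 215.9])]
0.01 [array([320. , 231.4]), array([320. , 220.6]), array([346.9, 220.6])]
0.02 [array([320. , 237.2]), array([320. , 225.8]), array([348.4, 225.8])]
0.03 [array([320. , 243.6]), array([320. , 231.6]), array([349.9, 231.6])]
0.04 [array([320. , 250.7]), array([320. , 238.1]), array([351.7, 238.1])]
```

By parallax, the tip is really about 15–24 mm above the reported TCP. That leaves the fingertip a few mm above the bar, so I'll continue down guarded.

Request:
{"op": "arm_command", "data": {"steps": [{"dr": [0,0,0],"offset": [0,0,0.002],"hand": 1},{"dr": [0,0,0],"offset": [0,0,0.002],"hand": 1},{"dr": [0,0,0],"offset": [0,0,0],"hand": 1}]}}

```text
t: 5.77
ee_pos: [0.5727, -0.1676, 0.0181]
orientation: [-0.0, -0.102, 0.995, 0.0]
contact_force: [-0.3, 0.6, -0.6]
grip_width: 0.0004
gripper_force: 0.0
```

Request:
{"op": "arm_command", "data": {"steps": [{"dr": [0,0,0],"offset": [0,0,0.002],"hand": 1},{"dr": [0,0,0],"offset": [0,0,0.002],"hand": 1},{"dr": [0,0,0],"offset": [0,0,0],"hand": 1}]}}

```text
t: 6.02
ee_pos: [0.573, -0.1677, 0.0143]
orientation: [0.0, -0.102, 0.995, 0.0]
contact_force: [0.4, 0.4, -0.4]
grip_width: 0.0006
gripper_force: 0.0
```

Request:
{"op": "arm_command", "data": {"steps": [{"dr": [0,0,0],"offset": [0,0,0.002],"hand": 1},{"dr": [0,0,0],"offset": [0,0,0.001],"hand": 1},{"dr": [0,0,0],"offset": [0,0,0],"hand": 1}]}}

```text
t: 6.27
ee_pos: [0.573, -0.1677, 0.0116]
orientation: [0.0, -0.102, 0.995, -0.0]
contact_force: [0.1, 1.0, 3.6]
grip_width: 0.0001
gripper_force: 2.0
```

Run:
```python
from h import *
print(sensors.sense()['ee_pos'],sensors.sense()['contact_force'])
w=snapshot("wrist");d=snapshot("side")[190:270,300:420]
a=cv2.resize(w[180:270,250:410],(800,450),interpolation=cv2.INTER_CUBIC)
cv2.imwrite("pics/w4.png",a[:,:,::-1])
cv2.imwrite("pics/s4.png",cv2.resize(d,None,fx=6,fy=6,interpolation=cv2.INTER_CUBIC)[:,:,::-1])
```

```text
[ 0.57303927 -0.16772173  0.01156543] [0.07116055 1.03182947 3.57718545]
```

View pics/s4.png

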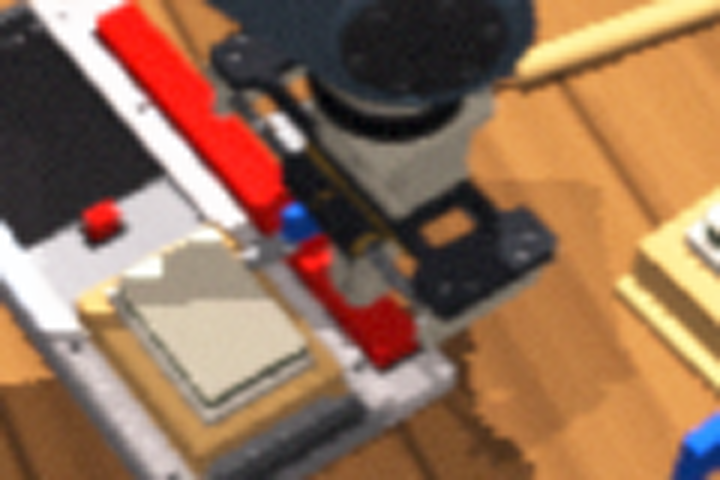

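The side crop shows the finger meeting the bar behind the lug. The first contact is 3.6 N at TCP z≈0.012, so the tip is about 28 mm above the TCP reading. I need to confirm that the tip, and not the body on the lug, is touching.

Request:
{"op": "arm_command", "data": {"steps": [{"dr": [0,0,0],"offset": [0,0,0.0015],"hand": 1},{"dr": [0,0,0],"offset": [0,0,0.0015],"hand": 1},{"dr": [0,0,0],"offset": [0,0,0],"hand": 1}]}}

```text
t: 6.62
ee_pos: [0.573, -0.1677, 0.0084]
orientation: [0.0, -0.102, 0.995, -0.0]
contact_force: [-0.3, -0.2, 5.8]
grip_width: 0.0005
gripper_force: 2.7
```

```bash
cat > st.py <<'E'
from h import *
from scipy.optimize import brentq
s=sensors.sense();print(s['t'],s['ee_pos'].round(4),s['contact_force'].round(2),s['moment'].round(3))
for c in("wrist","side"):
  i=camera_info(c);w=snapshot(c)
  for a,ce,px in colour(w,'red'): print(c,a,ce.round(1),px.min(0),px.max(0))
  for a,ce,px in colour(w,'blue'): print(c,'blue',a,ce.round(1),proj(i,[ce],.065)[0].round(3))
i=camera_info("wrist");V=np.array(i['view'])
for z in(.04,.036,.032,.026):print('stop top',z,cv2.projectPoints(np.float64([[[.4695,-.0715,z]]]),cv2.Rodrigues(V[:3,:3])[0],V[:3,3],np.array(i['camera_matrix']),np.array(i['distortion']))[0].ravel().round(1))
E
python3 st.py
```

```text
6.6167 [ 0.573  -0.1677  0.0084] [-0.31 -0.23  5.76] [0.095 0.099 0.043]
wrist 971 [528.3  98.4] [510  82] [546 115]
wrist 3040 [320.5 228.5] [259 214] [383 248]
wrist 9508 [519.4 237.2] [406 215] [639 263]
wrist blue 359 [402.2 237. ] [ 0.55  -0.131  0.065]
side 328 [332.6 208.9] [316 191] [347 228]
side 20 [316.4 226.5] [315 224] [318 229]
side 136 [359. 241.] [348 229] [368 250]
side blue 20 [349.2 227. ] [ 0.553 -0.135  0.065]
side blue 123 [420.6 261.9] [ 0.692 -0.326  0.065]
side blue 167 [303.9 314.6] [ 0.323 -0.346  0.065]
stop top 0.04 [544.2  97.2]
stop top 0.036 [538.7  97.9]
stop top 0.032 [533.3  98.5]
stop top 0.026 [525.8  99.3]
```

View pics/w4.png

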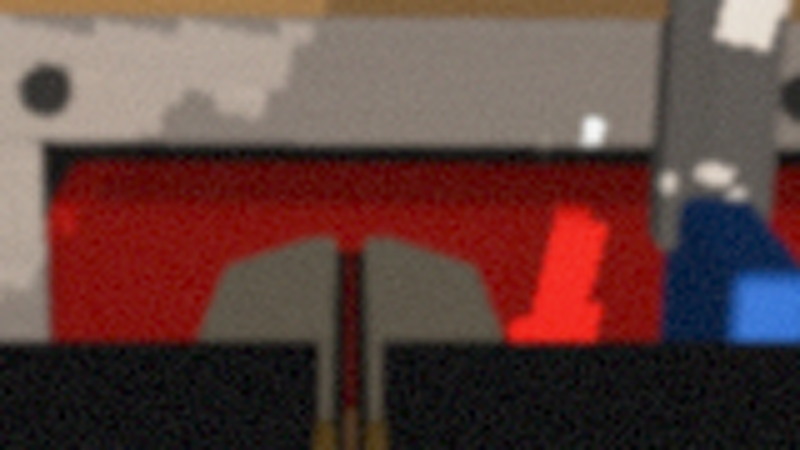

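The stop is now about 4–5 mm down and the force matches the spring, so the contact is tip on bar. I'll keep pressing.

Request:
{"op": "arm_command", "data": {"steps": [{"dr": [0,0,0],"offset": [0,0,0.002],"hand": 1},{"dr": [0,0,0],"offset": [0,0,0.002],"hand": 1},{"dr": [0,0,0],"offset": [0,0,0.001],"hand": 1},{"dr": [0,0,0],"offset": [0,0,0],"hand": 1}]}}

```text
t: 7.05
ee_pos: [0.5731, -0.1677, 0.0036]
orientation: [0.0, -0.102, 0.995, -0.0]
contact_force: [-1.4, 0.9, 7.7]
grip_width: 0.0011
gripper_force: 3.6
```

```bash
python3 st.py
```

```text
7.05 [ 0.5731 -0.1677  0.0036] [-1.4   0.91  7.72] [0.155 0.288 0.006]
wrist 773 [529.9  98.2] [516  82] [544 115]
wrist 2850 [321.2 229.8] [258 216] [385 248]
wrist 8806 [520.1 238.2] [409 217] [639 262]
wrist blue 313 [404.7 238. ] [ 0.549 -0.132  0.065]
side 282 [332.4 209.7] [316 193] [347 228]
side 16 [316.5 227.5] [314 226] [319 229]
side 116 [358.4 241.1] [348 230] [368 250]
side blue 17 [348.6 227.2] [ 0.551 -0.135  0.065]
side blue 123 [420.6 261.9] [ 0.692 -0.326  0.065]
side blue 166 [303.9 314.6] [ 0.323 -0.346  0.065]
stop top 0.04 [551.4  96.4]
stop top 0.036 [545.5  97.1]
stop top 0.032 [539.8  97.7]
stop top 0.026 [531.9  98.6]
```

Request:
{"op": "arm_command", "data": {"steps": [{"dr": [0,0,0],"offset": [0,0,0.002],"hand": 1},{"dr": [0,0,0],"offset": [0,0,0.0015],"hand": 1},{"dr": [0,0,0],"offset": [0,0,0],"hand": 1}]}}

```text
t: 7.4
ee_pos: [0.5731, -0.1678, 0.0002]
orientation: [0.0, -0.102, 0.995, -0.0]
contact_force: [-2.5, 0.7, 10.0]
grip_width: 0.0007
gripper_force: 4.3
```

```bash
python3 st.py|grep -v side
```

```text
7.4 [ 5.731e-01 -1.678e-01  2.000e-04] [-2.48  0.67  9.99] [0.145 0.299 0.003]
wrist 704 [532.3  98. ] [520  82] [545 115]
wrist 2723 [321.8 230.8] [258 217] [386 248]
wrist 8591 [520.  239.5] [411 219] [639 263]
wrist blue 297 [405.6 238.7] [ 0.548 -0.133  0.065]
stop top 0.04 [556.7  95.8]
stop top 0.036 [550.5  96.5]
stop top 0.032 [544.6  97.2]
stop top 0.026 [536.3  98.1]
```

The stop is fully down at 10 N. I'll add slightly more press, then slide along the bar.

Request:
{"op": "arm_command", "data": {"steps": [{"dr": [0,0,0],"offset": [0,0,0.001],"hand": 1},{"dr": [0,0,0],"offset": [0,0.003,0],"hand": 1},{"dr": [0,0,0],"offset": [0,0.004,0],"hand": 1},{"dr": [0,0,0],"offset": [0,0.004,0],"hand": 1},{"dr": [0,0,0],"offset": [0,0.004,0],"hand": 1},{"dr": [0,0,0],"offset": [0,0.004,0],"hand": 1},{"dr": [0,0,0],"offset": [0,0.004,0],"hand": 1}]}}

```text
t: 8.08
ee_pos: [0.5698, -0.1464, 0.0001]
orientation: [0.002, -0.102, 0.995, -0.001]
contact_force: [0.6, -6.1, 9.6]
grip_width: 0.0005
gripper_force: 5.0
```

```bash
python3 st.py|grep -v side
```

```text
8.0833 [ 5.698e-01 -1.464e-01  1.000e-04] [ 0.59 -6.12  9.62] [-1.098 -0.08  -0.042]
wrist 697 [493.   95.8] [480  79] [506 112]
wrist 2921 [272.9 229.6] [223 215] [351 248]
wrist 9890 [504.4 238. ] [373 217] [639 263]
wrist blue 400 [362.8 237.6] [ 0.548 -0.131  0.065]
stop top 0.04 [512.2  93.7]
stop top 0.036 [507.1  94.5]
stop top 0.032 [502.4  95.2]
stop top 0.026 [495.6  96.2]
```

Request:
{"op": "arm_command", "data": {"steps": [{"dr": [0,0,0],"offset": [0,0.004,0.001],"hand": 1},{"dr": [0,0,0],"offset": [0,0.004,0.001],"hand": 1},{"dr": [0,0,0],"offset": [0,0.005,0],"hand": 1},{"dr": [0,0,0],"offset": [0,0.005,0],"hand": 1},{"dr": [0,0,0],"offset": [0,0.005,0],"hand": 1}]}}

```text
t: 8.6
ee_pos: [0.5672, -0.1256, -0.0001]
orientation: [0.004, -0.103, 0.995, -0.003]
contact_force: [1.8, -13.5, 21.8]
grip_width: 0.0004
gripper_force: 11.2
```

```bash
python3 st.py|grep -v side
```

```text
8.6 [ 5.672e-01 -1.256e-01 -1.000e-04] [  1.75 -13.54  21.85] [-2.609 -0.22  -0.024]
wrist 82 [445.5  92.7] [443  76] [451 108]
wrist 4595 [253.1 229.9] [188 213] [351 257]
wrist 9924 [501.3 236.3] [372 215] [636 261]
wrist 12 [319.6 243.3] [319 239] [320 247]
wrist blue 480 [362.5 235.4] [ 0.544 -0.11   0.065]
stop top 0.04 [469.6  90.1]
stop top 0.036 [465.7  90.9]
stop top 0.032 [461.9  91.6]
stop top 0.026 [456.7  92.7]
```

Request:
{"op": "arm_command", "data": {"steps": [{"dr": [0,0,0],"offset": [0,0.006,0],"hand": 1},{"dr": [0,0,0],"offset": [0,0.006,0],"hand": 1},{"dr": [0,0,0],"offset": [0.0005,0.006,0],"hand": 1},{"dr": [0,0,0],"offset": [0.0005,0.006,0],"hand": 1},{"dr": [0,0,0],"offset": [0.0005,0.006,0],"hand": 1},{"dr": [0,0,0],"offset": [0.0005,0.006,0],"hand": 1}]}}

```text
t: 9.2
ee_pos: [0.5585, -0.0904, -0.0]
orientation: [0.005, -0.103, 0.995, -0.003]
contact_force: [3.8, -13.9, 21.3]
grip_width: 0.0005
gripper_force: 11.4
```

```bash
python3 st.py|grep -v side
```

```text
9.2 [ 0.5585 -0.0904 -0.    ] [  3.77 -13.91  21.26] [-2.48  -0.598 -0.005]
wrist 6754 [216.7 233.6] [128 215] [351 259]
wrist 7829 [478.5 239.2] [372 218] [574 263]
wrist 18 [319.6 240.7] [319 234] [320 248]
wrist blue 401 [362.3 236.9] [ 0.536 -0.075  0.065]
stop top 0.04 [393.6  93.6]
stop top 0.036 [391.7  94.3]
stop top 0.032 [389.9  94.9]
stop top 0.026 [387.4  95.8]
```

Request:
{"op": "arm_command", "data": {"steps": [{"dr": [0,0,0],"offset": [0,0.006,0],"hand": 1},{"dr": [0,0,0],"offset": [0,0.006,0],"hand": 1},{"dr": [0,0,0],"offset": [0,0.006,0],"hand": 1},{"dr": [0,0,0],"offset": [0,0.006,0],"hand": 1},{"dr": [0,0,0],"offset": [0,0.006,0],"hand": 1},{"dr": [0,0,0],"offset": [0,0.006,0],"hand": 1},{"dr": [0,0,0],"offset": [0,0.006,0],"hand": 1},{"dr": [0,0,0],"offset": [0,0.006,0],"hand": 1}]}}

```text
t: 9.97
ee_pos: [0.5487, -0.0432, -0.0001]
orientation: [0.004, -0.103, 0.995, -0.002]
contact_force: [3.0, -15.4, 24.1]
grip_width: 0.0004
gripper_force: 12.5
```

```bash
python3 st.py|grep -v side
```

```text
9.9667 [ 5.487e-01 -4.320e-02 -1.000e-04] [  2.97 -15.38  24.07] [-2.851 -0.409 -0.03 ]
wrist 9994 [174.3 235. ] [ 50 215] [351 260]
wrist 4381 [438.  238.1] [372 219] [494 263]
wrist blue 382 [362.2 237.1] [ 0.526 -0.028  0.065]
stop top 0.04 [294.1  93.2]
stop top 0.036 [294.8  94. ]
stop top 0.032 [295.5  94.6]
stop top 0.026 [296.4  95.6]
```

Request:
{"op": "arm_command", "data": {"steps": [{"dr": [0,0,0],"offset": [0,0.006,-0.0003],"hand": 1},{"dr": [0,0,0],"offset": [0,0.006,0],"hand": 1},{"dr": [0,0,0],"offset": [0,0.006,0],"hand": 1},{"dr": [0,0,0],"offset": [0,0.006,0],"hand": 1},{"dr": [0,0,0],"offset": [0,0.006,0],"hand": 1},{"dr": [0,0,0],"offset": [0,0.006,0],"hand": 1},{"dr": [0,0,0],"offset": [0,0.006,0],"hand": 1},{"dr": [0,0,0],"offset": [0,0.006,0],"hand": 1},{"dr": [0,0,0],"offset": [0,0.005,0],"hand": 1},{"dr": [0,0,0],"offset": [0,0.004,0],"hand": 1}]}}

```text
t: 10.9
ee_pos: [0.5367, 0.0133, -0.0001]
orientation: [0.004, -0.103, 0.995, -0.002]
contact_force: [3.2, -15.9, 23.5]
grip_width: 0.0006
gripper_force: 12.2
```

```bash
python3 st.py
python3 - <<'E'
from h import *
w=snapshot("wrist");cv2.imwrite("pics/w5.png",w[:,:,::-1])
E
```

```text
10.9 [ 5.367e-01  1.330e-02 -1.000e-04] [  3.17 -15.94  23.55] [-2.809 -0.424 -0.022]
wrist 254 [181.8  96.6] [177  80] [187 112]
wrist 11378 [150.8 235.6] [  0 216] [346 261]
wrist 549 [387.4 234.1] [373 220] [399 248]
wrist 16 [349.6 239.8] [348 237] [351 243]
wrist blue 359 [362.1 238.2] [0.515 0.029 0.065]
side 401 [346.9 226.9] [323 204] [368 250]
side 15 [316.5 227.6] [314 226] [319 229]
side blue 10 [318.7 193.6] [0.516 0.026 0.065]
side blue 123 [420.6 261.9] [ 0.692 -0.326  0.065]
side blue 166 [303.9 314.6] [ 0.323 -0.346  0.065]
stop top 0.04 [176.   93.6]
stop top 0.036 [179.8  94.3]
stop top 0.032 [183.4  95. ]
stop top 0.026 [188.5  95.9]
```

View pics/w5.png

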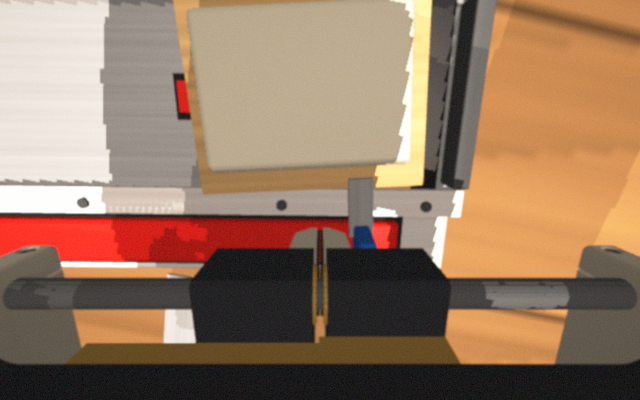

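The stop, at (181,97), is just emerging behind the carrier's rear edge, and there's still a gap to the end stop at (450,100). I'll push a little further for margin.

Request:
{"op": "arm_command", "data": {"steps": [{"dr": [0,0,0],"offset": [0,0.004,0],"hand": 1},{"dr": [0,0,0],"offset": [0,0.004,0],"hand": 1},{"dr": [0,0,0],"offset": [0,0.003,0],"hand": 1},{"dr": [0,0,0],"offset": [0,0.002,0],"hand": 1},{"dr": [0,0,0],"offset": [0,0,0],"hand": 1}]}}

```text
t: 11.47
ee_pos: [0.5339, 0.0262, -0.0001]
orientation: [0.004, -0.103, 0.995, -0.002]
contact_force: [1.9, -11.1, 24.0]
grip_width: 0.0006
gripper_force: 12.2
```

```bash
python3 st.py|grep wrist
python3 - <<'E'
from h import *
s=sensors.sense();print(s['ee_pos'],s['contact_force'])
i=camera_info("wrist");w=snapshot("wrist")
b=[(a,c,p) for a,c,p in colour(w,'blue')][0][2]
P=proj(i,b,.074)[:,:2]-[.4695,-.0715];print('lug u',(P@[-.204,.979]).min(),(P@[-.204,.979]).max())
# stop visible pixels -> u range at z .026
for a,c,p in colour(w,'red'):
    if c[1]<150:
        Q=proj(i,p,.026)[:,:2]-[.4695,-.0715];print('stop u',(Q@[-.204,.979]).min(),(Q@[-.204,.979]).max())
E
```

```text
wrist 714 [164.   95.9] [152  79] [176 113]
wrist 11353 [150.6 235.9] [  0 216] [347 261]
wrist 68 [375.2 231.3] [373 222] [377 242]
wrist 15 [350.2 241.2] [349 239] [351 244]
wrist blue 365 [362.5 238.3] [0.512 0.042 0.065]
[ 5.33923713e-01  2.61731227e-02 -1.45000810e-04] [  1.97641275 -11.697284    23.45392929]
lug u 0.09714191486233577 0.10642521356625548
stop u -0.006151486726276306 0.005506358338619244
```

The lug's rear face is at u≈+0.097, so the carrier origin is about 77 mm past the stop, and the whole stop is visible behind it. I'll back off the lug, then rise.

Request:
{"op": "arm_command", "data": {"steps": [{"dr": [0,0,0],"offset": [0,-0.004,0],"hand": 1},{"dr": [0,0,0],"offset": [0,-0.004,0],"hand": 1},{"dr": [0,0,0],"offset": [0,-0.004,0],"hand": 1},{"dr": [0,0,0],"offset": [0,0,-0.006],"hand": 1},{"dr": [0,0,0],"offset": [0,0,-0.01],"hand": 1},{"dr": [0,0,0],"offset": [0,0,-0.02],"hand": 1},{"dr": [0,0,0],"offset": [0,0,-0.03],"hand": 1},{"dr": [0,0,0],"offset": [0,0,-0.035],"hand": 1},{"dr": [0,0,0],"offset": [0,0,-0.035],"hand": 1},{"dr": [0,0,0],"offset": [0,0,-0.02],"hand": 1}]}}

```text
t: 12.45
ee_pos: [0.5334, 0.0159, 0.1566]
orientation: [0.002, -0.102, 0.995, -0.0]
contact_force: [-0.5, -1.5, -0.8]
grip_width: -0.0
gripper_force: 0.0
```

Request:
{"op": "arm_command", "data": {"steps": [{"dr": [0,0,0],"offset": [0,0,-0.02],"hand": 1},{"dr": [0,0,0],"offset": [0,0,0],"hand": 1},{"dr": [0,0,0],"offset": [0,0,0],"hand": 1}]}}

```text
t: 12.7
ee_pos: [0.5328, 0.0159, 0.1735]
orientation: [0.001, -0.102, 0.995, -0.0]
contact_force: [-0.2, -0.1, -0.9]
grip_width: 0.0006
gripper_force: 0.0
```

```bash
python3 st.py
python3 - <<'E'
from h import *
w=snapshot("wrist");cv2.imwrite("pics/w6.png",w[:,:,::-1])
E
```

```text
12.7 [0.5328 0.0159 0.1735] [-0.15 -0.07 -0.91] [0.034 0.042 0.052]
wrist 160 [252.6 112.2] [248 104] [258 120]
wrist 5292 [232.3 186.6] [122 174] [344 199]
wrist 60 [356.  186.7] [355 177] [357 198]
wrist blue 244 [349.3 193.1] [0.529 0.046 0.065]
wrist blue 244 [  9.4 244.8] [ 0.662 -0.305  0.065]
side 646 [343.6 221.2] [317 192] [369 250]
side 29 [316.3 225.9] [314 223] [319 229]
side blue 49 [319.8 189.1] [0.527 0.043 0.065]
side blue 124 [420.6 261.9] [ 0.692 -0.326  0.065]
side blue 165 [304.  314.6] [ 0.323 -0.346  0.065]
stop top 0.04 [250.9 113.2]
stop top 0.036 [251.8 113.3]
stop top 0.032 [252.6 113.4]
stop top 0.026 [253.8 113.6]
```

View pics/w6.png

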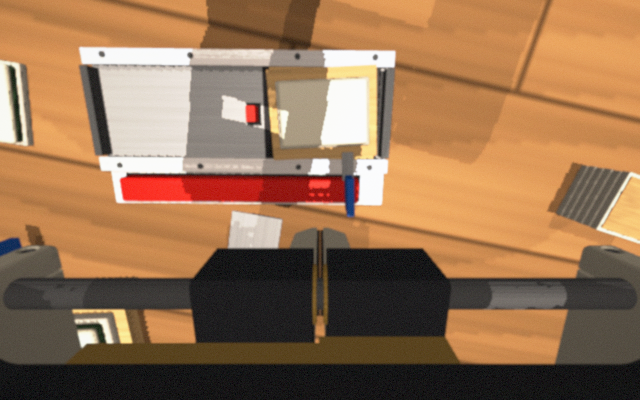

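The stop is up at (252,112) with a clear gap behind the carrier, whose rear edge is at column 266. The side view puts the stop at its original height, and the arm is clear, so I'm handing in.

```bash
python3 -c "
from bench import robot
print(robot.close_job())"
```

```text
the job is handed in; nothing more can be done
None
```

The carrier is past the stop on the wrapping plate (origin about 77 mm beyond it), the stop is back up behind it, the arm is clear, and the job was handed in after about 13 s of the 42 s allowed.

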